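# Tip the old spark plugs out of the tilting parts box

## Robot

A 6-joint arm with a two-finger parallel gripper is mounted at the origin on a cart in front of the work surface, level with it; the furniture and walls round the work are solid. World frame = base frame: x ahead of the robot, y to its left, z up, the work surface at z = 0. Lengths are in mm, angles in degrees, forces in N, time in s.
With the tool pointing down it reaches from about 250 to 800 mm from the base axis. Payload 8.5 kg.
Tool frame: the origin (TCP) lies midway between the tips of the shut fingers; the grasp point (between the pads) lies 19 mm behind it; z points along the fingers, y is the line along which they close (so a half turn about z gives the same grasp; the last joint's range is limited). The gripper opens to 85 mm and grips with 20 to 120 N. Pads are 22 mm wide; open, the fingers measure 114 mm over their backs; the gripper's body (76 mm by 85 mm) begins 54 mm behind the grasp point. The pads swing forward as they close: fully open they stand 13 mm farther back than shut.
Start: joints at [-72.365, 13.648, -0.773, 75.585, 0, 90], TCP at [159.04, -500.285, 231.276] pointing down, gripper open.
Joint ranges: [-152.45, 152.45], [-59.26, 108.67], [-65.41, 83.53], [-104.44, 129.93], [-82.83, 76.93], [-180, 180]. Speed limits (degrees/s): [127.2, 127.2, 159.86, 180, 180, 180].

## Interface

Orientations are given as a 3x3 rotation matrix whose columns are the frame's x, y, z axes.
In Python, from station import env gives the robot as it stands. The module is installed in compiled form; this text tells all that it offers.
- The arm moves only by the tool step_arm, never from a script. Its argument "commands" is a list of rows, each a list of 7 numbers: the gripper command: -1 is shut, 1 is fully open, values between are in proportion, then the shift along the tool's x, y, z normalised to -1 to 1, where 1 is 12 cm, then the turn, a rotation vector about the tool's x, y, z normalised to -1 to 1, where 1 is 120 degrees. A call has 1 to 20 rows; each row is the pose to reach, as a shift and turn from the pose commanded when the call began, along the tool's axes at that moment; what a row does not reach only later rows make up. A row lasts 1/10 s, in which the tool goes at most 50 mm and 8.59 degrees, less where a joint would pass 70% of its speed; a pose out of reach is approached as far as the arm can. A call with a number of a shift or a turn outside -1 to 1 is refused whole. A call with a gripper value outside its range is refused whole. The fingers move at their own pace and stop on an object; "squeeze" is the grip in N (left out, the last holds). Time passes only in rows, so rows that repeat a pose let the fingers close. It gives the time, the measured TCP pose, the force, the opening and the grip force at its end, in the units of the state.
- env.observe(): the state, without advancing time (a new reading comes with each control period).
- env.snapshot(name): name is "scene" or "top" or "wrist"; returns a dict with "color" (400x640x3 uint8, red, green, blue), "K" (3x3 intrinsics, pixels), "R" (3x3) and "t" (3): a world point X has camera coordinates R X + t. Camera axes: x right, y down, z forward; pixel columns grow to the right and rows downward; lengths in mm; the calibration is good to about 2 mm. The wrist camera is an equidistant fisheye: a pixel r from the principal point sees the ray r / f radians off the axis. A picture is of the moment at which its call begins. There is no depth.
- env.sign_off(): hands the job in; it is judged then, once.
Trained networks look in a picture, given as the dict that the camera call returned (one of the last four; its "shot" number tells which), for a name from the list of things; names that differ only in an ending like _2 or _b are one class to them, and where a whole thing is asked for, a point or a joint stands for the part that bears it (a point fixed in the world has none). Each returns a list of dicts, best first, with "confidence" (0 to 1); they miss things now and then, are a little off and sometimes report something else, mostly with a low value. They report only what shows in the picture. A call takes as long as a camera call.
- env.search_frame(name, picture): "rect" ([centre column, centre row, width, height] in pixels, round what is visible of it).
- env.trace(name, picture): "mask" (400x640 bool, what is visible of it) and "rect" ([centre column, centre row, width, height] in pixels, round what is visible of it).
The state is a dict: "clock": time; "qpos": joint angles; "qvel": joint speeds; "joint_efforts": joint torques, N m; "eef_pos": TCP position; "ee_rot": TCP orientation; "contact_force": force on the tool from outside, world axes, zero at the start; "ft_torque": the same for the moment, N m; "grip_width": opening from 0.0 (shut) to 1.0 (fully open); "grasp_force": force on a finger pad.
Only numpy, scipy, OpenCV 4.12 (cv2) and the standard library are available. Lean on these libraries where they do the work, as an engineer would, in place of code of your own. Each camera call takes 0.05 s, during which the arm holds its last target. There are 200 camera calls.

## Task

Swing the hinged lid of the tilting parts box fully back, past its over-centre click, so that it stays open. Only then lift the box's side handle to tip the box until both spark plugs slide out into the tray under its mouth. Afterwards lower the box back level onto its rest without letting it drop, with the lid still fully back, and let go.

Things in the scene. Friction and masses are not known exactly. Their poses are not given: they have to be found in the camera images.
- stand: fixed dark steel stand under the box, 135 mm wide; its origin is on the bench below the tilt axis, z up, -x the horizontal direction in which the box pours (towards the tray), y parallel to the tilt axis
- pivot (a point): centre of the box's tilt axis, 90 mm above the stand's origin, axes as the stand. The box on it is grey sheet steel, 140 long, 96 wide, 52 mm high, open on top and at its mouth (-x end, ramp 7 mm high). Level, it runs from x = -12 to +128 mm, its underside at pivot height
- bin (a joint): tilt of the box in rad: 0 level on its rest, grows as its rear end (+x) rises, stop at 1.3. The plugs slide out surely by 1.25. Little friction: the box (about 0.5 kg) falls back by its weight if let go part-way
- side_handle (a point): grip point of the tipping handle: round rod 12 mm thick, parallel to the tilt axis, sticking 100 mm out of the box's -y wall, with a black end knob; the point is on its axis, 60 mm out from the wall, free all round. Level, it is at x = +95, y = -108, z = +30 mm from the pivot; it swings about the tilt axis with the box and may turn between the fingers
- lid (a joint): opening angle of the lid relative to the box in rad: 0 shut, 2.05 fully back at its stop. An over-centre spring pulls it shut below about 1.4 and snaps it to the stop above that; it takes about 1 to 3 N at the bail
- lid_bail (a point): middle of the lid's pull: straight round steel wire 9 mm thick, 72 mm long, parallel to the tilt axis, 41 mm beyond the lid's front edge, free on both sides. Shut, it is 147 mm above the bench. It swings about the lid hinge and may turn between the fingers. The lid is an aluminium sheet 147 x 96 mm with a 40 mm flap that closes the mouth
- lid_hinge (a point): middle of the lid's hinge axis, on the rear top edge of the box (turns with the box); parallel to the tilt axis; level it is 131 mm in +x and 52 mm above the pivot. Shut, the bail is 188 mm from it in -x and 5 mm higher
- tray: open steel tray standing on the bench under the mouth, fixed, 165 (x) x 150 (y) x 40 mm high, walls 4 mm; origin at the centre of its underside, x parallel to the stand's x
- plug_a_center (a point): centre of a spark plug, 73 mm long, 21 mm thick, about 50 g, lying in the box, its own x along its length
- plug_b_center (a point): centre of the second spark plug, the same as the first

How it is judged (in metres and radians):
On the way, in this order (a step that is already met when the one before it is completed fails the run):
1. the lid is fully back and the box still level (value of joint lid above 1.95 rad and value of joint bin below 0.15 rad), for 0.2 s.
2. the box is tipped with the lid back (value of joint bin above 0.7 rad and value of joint lid above 1.8 rad), for 0.1 s.
At the end, for the whole second after the job is handed in: Both spark plugs lie in the tray (centres between its walls and below 45 mm), the box is back level on its rest (within 0.06 rad), and its lid is still fully back (more than 1.9 rad) (value of joint bin below 0.06 rad and value of joint lid above 1.9 rad and x of plug_a_center in the frame of tray between -0.08 and 0.08 m and y of plug_a_center in the frame of tray between -0.072 and 0.072 m and height (world z) of each of plug_a_center, plug_b_center below 0.045 m and x of plug_b_center in the frame of tray between -0.08 and 0.08 m and y of plug_b_center in the frame of tray between -0.072 and 0.072 m); the robot touches nothing.
It fails at once if the box is tipped with the lid not back (value of joint bin above 0.35 rad and value of joint lid below 1.7 rad).
It fails at once if the box is dropped (falls back faster than 3 rad/s from higher than 0.15 rad) (velocity of joint bin below -3 rad/s and value of joint bin above 0.15 rad).
It also fails if it takes over 59 s, if anything falls off the work surface, if the arm or the gripper's body presses on something with over 40 N, if the wrist force passes 120 N, or if a joint passes its speed limit or range.

## Working session

There is one attempt and no reset: what is moved stays moved. The work goes in short steps, Python scripts to look and compute and a tool call to move; the robot and the scene stay as the last step left them, time stands still between calls to the robot, and variables do not carry over. Pictures are saved under pics/ and viewed, at most 10 in all, crops included, and the job is handed in when it is done.

Besides the shell and the picture viewer there is one more tool, called after "Emit:" as a command line: name --pt "numbers of a row" for each row, then --argument value for the rest. step_arm: Moves the arm, as the interface text tells. Scaled input: -1 to 1 covers 12 cm each way for a shift and 120 degrees each way for a turn. Its arguments: {"type":"object","properties":{"commands":{"type":"array","items":{"type":"array","items":{"type":"number","minimum":-1,"maximum":1}}},"squeeze":{"type":"number"}},"required":["commands"]}

```bash
mkdir -p pics
cat > h.py <<'E'
import numpy as np, cv2
from station import env
def ray(p,u,v):
    K=p["K"];R=p["R"];t=p["t"]
    d=R.T@np.array([(u-K[0,2])/K[0,0],(v-K[1,2])/K[1,1],1.]);return -R.T@t,d/np.linalg.norm(d)
def proj(p,X):
    c=p["R"]@np.asarray(X,float)+p["t"];q=p["K"]@c;return q[:2]/q[2]
def tri(rs):
    A=sum(np.eye(3)-np.outer(d,d) for o,d in rs);b=sum((np.eye(3)-np.outer(d,d))@o for o,d in rs)
    X=np.linalg.solve(A,b);return X,[np.linalg.norm(np.cross(X-o,d)) for o,d in rs]
def save(n,im): cv2.imwrite("pics/"+n+".png",np.ascontiguousarray(im[:,:,::-1]))
E
python3 - <<'E'
from h import *
s=env.observe();print(s)
P={n:env.snapshot(n) for n in("scene","top")}
for n,p in P.items():
    save(n+"0",p["color"]);print(n,p["K"].round(1).tolist(),(-p["R"].T@p["t"]).round(),p["R"].round(3).tolist())
    for th in("stand","side_handle","lid_bail","lid","bin","tray","lid_hinge"):
        print(th,[(np.round(r["rect"],1).tolist(),round(r["confidence"],2)) for r in env.search_frame(th,p)[:3]])
E
```

```text
{'clock': 0.0, 'qpos': array([-7.23627815e+01,  1.36817987e+01, -8.19727727e-01,  7.55861208e+01,
       -1.50096627e-03,  9.00015094e+01]), 'qvel': array([-0.04820148, -0.0048341 , -0.12236657, -0.01663332,  0.01096251,
        0.00560606]), 'joint_efforts': array([-5.86416718e-04, -5.38775611e+01,  3.46444809e+01,  1.83045032e-02,
       -2.16566519e-05,  3.84385590e-07]), 'eef_pos': array([ 158.92374749, -499.89082223,  230.65102315]), 'ee_rot': array([[ 9.53002021e-01,  3.02963545e-01, -4.88457310e-04],
       [ 3.02963937e-01, -9.53000918e-01,  1.44988795e-03],
       [-2.62370730e-05, -1.52973109e-03, -9.99998830e-01]]), 'contact_force': array([0.02646057, 0.50538708, 0.57413618]), 'ft_torque': array([ 0.00816022,  0.02678609, -0.01527417]), 'grasp_force': 0.0, 'grip_width': 0.999767734508767}
scene [[417.7, 0.0, 316.6], [0.0, 417.7, 201.3], [0.0, 0.0, 1.0]] [ 58. 408. 660.] [[-0.69, -0.724, -0.017], [-0.475, 0.47, -0.745], [0.547, -0.505, -0.667]]
stand [([312.1, 191.4, 127.8, 86.9], 0.76)]
side_handle [([310.9, 180.2, 124.3, 71.5], 0.79)]
lid_bail [([294.0, 178.3, 82.3, 63.3], 0.77)]
lid [([293.0, 178.3, 88.3, 65.7], 0.62)]
bin [([311.0, 178.6, 129.3, 70.2], 0.75)]
tray [([270.0, 249.3, 111.8, 90.7], 0.87), ([292.4, 180.1, 83.5, 65.0], 0.49)]
lid_hinge [([311.8, 180.2, 122.6, 71.4], 0.67)]
top [[505.7, 0.0, 323.1], [0.0, 505.7, 196.7], [0.0, 0.0, 1.0]] [354. -31. 938.] [[-0.008, -1.0, -0.009], [-0.981, 0.01, -0.196], [0.196, 0.008, -0.981]]
stand [([317.8, 182.6, 137.7, 123.1], 0.63)]
side_handle [([312.2, 182.2, 127.2, 127.5], 0.63)]
lid_bail [([312.0, 158.0, 123.3, 73.6], 0.98)]
lid [([311.5, 158.7, 126.0, 76.7], 0.55), ([266.2, 193.8, 101.4, 84.5], 0.36)]
bin [([314.0, 180.2, 133.7, 123.7], 0.71)]
tray [([265.4, 190.6, 103.9, 94.7], 0.98), ([311.2, 158.9, 125.5, 80.2], 0.43)]
lid_hinge [([313.4, 181.7, 127.7, 123.3], 0.92)]
```

Run:
```python
import cv2
a=cv2.imread("pics/scene0.png")[110:330,190:430];b=cv2.imread("pics/top0.png")[90:290,190:430]
cv2.imwrite("pics/a.png",cv2.resize(a,None,fx=2.7,fy=2.7,interpolation=cv2.INTER_CUBIC))
cv2.imwrite("pics/b.png",cv2.resize(b,None,fx=3,fy=3,interpolation=cv2.INTER_CUBIC))
```

```text
(no output)
```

View pics/a.png

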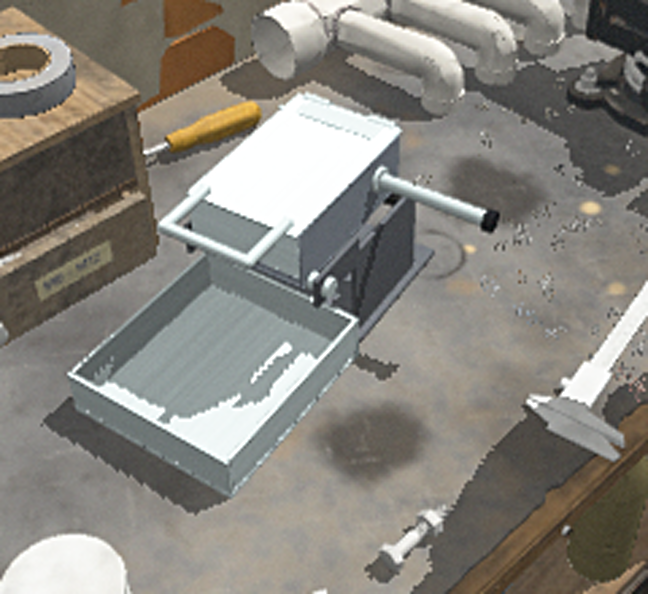

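View pics/b.png

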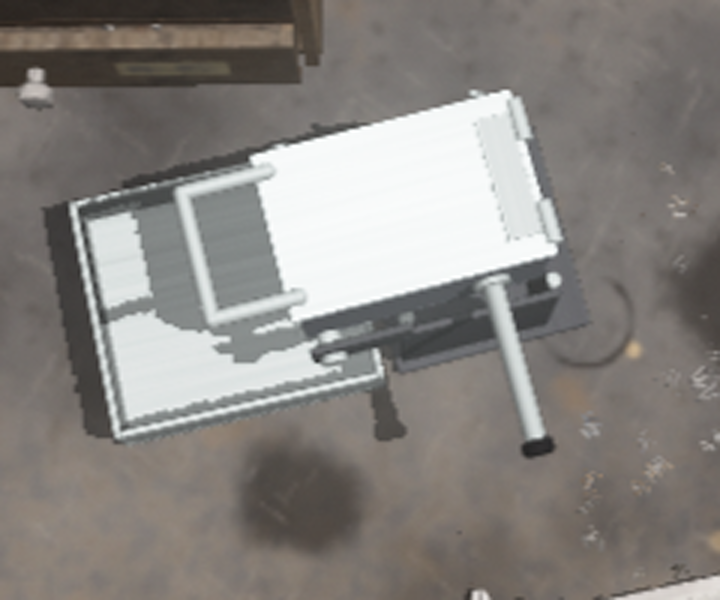

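The scene crop shows the bail corners at about (165,228) and (248,262), the handle root at (382,178) and the knob at (490,222). The top crop shows the bail at (185,190) and (212,320), and the handle running from (493,287) to (538,447). The box pours to world +y, and the handle points at the robot.

Run:
```python
from h import *
from scipy.optimize import least_squares
P={n:env.snapshot(n) for n in("scene","top")}
S=lambda u,v:(u/2.7+190,v/2.7+110); T=lambda u,v:(u/3+190,v/3+90)
pts={"bail+":(S(165,228),T(185,190)),"bail-":(S(248,262),T(212,320)),"root":(S(382,178),T(493,287)),"knob":(S(490,222),T(537,447))}
X={}
for k,(a,b) in pts.items():
    X[k],e=tri([ray(P["scene"],*a),ray(P["top"],*b)]);print(k,X[k].round(1),np.round(e,1))
print("bail len",np.linalg.norm(X["bail+"]-X["bail-"]),"mid",(X["bail+"]+X["bail-"])/2,"rod len",np.linalg.norm(X["root"]-X["knob"]))
M={"bail+":(-57,34,147),"bail-":(-57,-34,147),"root":(95,-50,120),"knob":(95,-148,120)}
def f(q):
    c,s=np.cos(q[2]),np.sin(q[2]);r=[]
    for k,(a,b) in pts.items():
        m=np.array(M[k]);w=[q[0]+c*m[0]-s*m[1],q[1]+s*m[0]+c*m[1],q[3]+m[2]]
        r+=list(proj(P["scene"],w)-a)+list(proj(P["top"],w)-b)
    return np.array(r)
o=least_squares(f,[400,0,-1.5,0]);print("pivot xy,yaw,dz",o.x,np.degrees(o.x[2]),f(o.x).round(1))
```

```text
bail+ [585.9  91.1 141.9] [1.2 1.2]
bail- [512.9  75.  146.4] [0.6 0.6]
root [535.3 -76.2 121.4] [0.3 0.3]
knob [446.5 -98.8 117.4] [0.9 0.9]
bail len 74.86959144525413 mid [549.43009723  83.05403981 144.1649646 ] rod len 91.69774747490281
pivot xy,yaw,dz [563.73274934  28.28398366  -1.32047667  -2.3944807 ] -75.65774018033353 [-0.  -0.2 -0.3  2.1 -1.6 -0.3  0.4 -1.8 -1.3  0.7 -0.1 -1.5  1.1  0.1
  1.4  2.1]
```

Emit:
step_arm --pt "0.0 0.9 -0.7 0 0 0 -0.07" --pt "0.0 0.9 -0.7 0 0 0 -0.14" --pt "0.0 0.9 -0.7 0 0 0 -1" --pt "0.0 0.9 -0.7 0 0 0 -1" --pt "0.0 0.9 -0.7 0 0 0 -1" --pt "0.0 0.9 -0.7 0 0 0 -1" --pt "0.0 0.9 -0.7 0 0 0 -1" --pt "0.0 0.9 -0.7 0 0 0 -1" --pt "0.0 0.9 -0.7 0 0 0 -1" --pt "0.0 0.9 -0.7 0 0 0 -1" --pt "0.0 0.9 -0.7 0 0 0 -1" --pt "0.0 0.9 -0.7 0 0 0 -1" --pt "0.0 0.9 -0.7 0 0 0 -1" --pt "0.0 0.9 -0.7 0 0 0 -1" --pt "0.0 0.9 -0.7 0 0 0 -1" --pt "0.0 0.9 -0.7 0 0 0 -1" --pt "0.0 0.9 -0.7 0 0 0 -1"

```text
clock: 2.6
eef_pos: [236.5, -387.5, 231.3]
ee_rot: [[-0.737, 0.676, -0.0], [0.676, 0.737, 0.0], [0.0, 0.0, -1.0]]
contact_force: [0.1, -1.0, 0.7]
grip_width: 0.502
grasp_force: 0.0
```

Emit:
step_arm --pt "0.0 0 0 0 0 0 -0.472" --pt "0.0 0 0 0 0 0 -0.472" --pt "0.0 0 0 0 0 0 -0.472" --pt "0.0 0 0 0 0 0 -0.472" --pt "0.0 0 0 0 0 0 -0.472" --pt "0.0 0 0 0 0 0 -0.472" --pt "0.0 0 0 0 0 0 -0.472" --pt "0.0 0 0 0 0 0 -0.472"

```text
clock: 3.4
eef_pos: [236.5, -387.5, 231.3]
ee_rot: [[-0.969, -0.246, 0.0], [-0.246, 0.969, 0.0], [-0.0, 0.0, -1.0]]
contact_force: [-0.2, -0.9, -0.0]
grip_width: 0.502
grasp_force: 0.0
```

```bash
cat >> h.py <<'E'
PIV=np.array([563.7,28.3,90.]);YAW=np.radians(-75.66)
SX=np.array([np.cos(YAW),np.sin(YAW),0]);SY=np.array([-SX[1],SX[0],0]);SZ=np.array([0,0,1.])
def st(x,y,z): return PIV+x*SX+y*SY+z*SZ   # pivot frame -> world
def go(X):
    s=env.observe();R=s["ee_rot"];print("t",s["clock"],"tcp",s["eef_pos"].round(1),"q",s["qpos"].round(0),"F",s["contact_force"].round(1),"gw",round(s["grip_width"],3))
    print(R.round(3).tolist(),"norm shift",(R.T@(np.asarray(X)-s["eef_pos"])/120).round(3))
E
python3 - <<'E'
from h import *
go([549.5,83.3,230])
P={n:env.snapshot(n) for n in("scene","top")}
print(tri([ray(P["scene"],140/2.7+190,97/2.7+110),ray(P["top"],295/3+190,25/3+90)]))
o,d=ray(P["scene"],140/2.7+190,97/2.7+110);
for z in(60,100,150): print(z,(o+d*(z-o[2])/d[2]).round())
E
```

```text
t 3.4 tcp [ 236.5 -387.5  231.3] q [-59.   7. -10.  74.   0. -73.] F [-0.2 -0.9 -0. ] gw 0.502
[[-0.969, -0.246, 0.0], [-0.246, 0.969, 0.0], [-0.0, 0.0, -1.0]] norm shift [-3.492  3.162  0.011]
(array([670.86382668,  34.31423412, 181.72643676]), [np.float64(7.1184074261249775), np.float64(7.118407426125038)])
60 [836. -57.  60.]
100 [784. -26. 100.]
150 [720.  13. 150.]
```

Emit:
step_arm --pt "0.0 -0.87 0.79 0 0 0 0" --pt "0.0 -0.87 0.79 0 0 0 0" --pt "0.0 -0.87 0.79 0 0 0 0" --pt "0.0 -0.87 0.79 0 0 0 0"

```text
clock: 3.9
eef_pos: [316.0, -266.6, 231.5]
ee_rot: [[-0.969, -0.248, 0.001], [-0.248, 0.969, 0.001], [-0.001, 0.001, -1.0]]
contact_force: [-0.3, 0.2, -0.3]
grip_width: 0.5
grasp_force: 0.0
```

Emit:
step_arm --pt "0.0 -0.87 0.79 0 0 0 0" --pt "0.0 -0.87 0.79 0 0 0 0" --pt "0.0 -0.87 0.79 0 0 0 0" --pt "0.0 -0.87 0.79 0 0 0 0"

```text
clock: 4.3
eef_pos: [394.1, -149.4, 231.3]
ee_rot: [[-0.969, -0.248, 0.001], [-0.248, 0.969, 0.001], [-0.001, 0.001, -1.0]]
contact_force: [0.5, -0.1, -0.5]
grip_width: 0.499
grasp_force: 0.0
```

Emit:
step_arm --pt "0.0 -0.87 0.79 0 0 0 0" --pt "0.0 -0.87 0.79 0 0 0 0" --pt "0.0 -0.87 0.79 0 0 0 0" --pt "0.0 -0.87 0.79 0 0 0 0"

```text
clock: 4.7
eef_pos: [472.1, -32.3, 230.9]
ee_rot: [[-0.969, -0.247, 0.001], [-0.247, 0.969, 0.001], [-0.001, 0.001, -1.0]]
contact_force: [0.9, -0.4, -0.2]
grip_width: 0.504
grasp_force: 0.0
```

Emit:
step_arm --pt "0.0 -0.87 0.79 0 0 0 0" --pt "0.0 -0.87 0.79 0 0 0 0" --pt "0.0 -0.87 0.79 0 0 0 0" --pt "0.0 -0.87 0.79 0 0 0 0" --pt "0.0 -0.87 0.79 0 0 0 0"

```text
clock: 5.2
eef_pos: [547.7, 82.4, 230.7]
ee_rot: [[-0.969, -0.246, -0.001], [-0.246, 0.969, -0.001], [0.001, -0.0, -1.0]]
contact_force: [-0.2, -0.0, -0.4]
grip_width: 0.498
grasp_force: 0.0
```

Run:
```python
from h import *
go([549.5,83.3,128])
p=env.snapshot("wrist");save("w1",p["color"]);print(p["K"].round(1).tolist(),(-p["R"].T@p["t"]).round())
for th in("lid_bail","lid","side_handle"):
    print(th,[(np.round(r["rect"],1).tolist(),round(r["confidence"],2)) for r in env.search_frame(th,p)[:2]])
def fp(X):
    c=p["R"]@np.asarray(X,float)+p["t"];th=np.arctan2(np.hypot(c[0],c[1]),c[2]);K=p["K"]
    return (K[:2,2]+K[0,0]*th*c[:2]/np.hypot(c[0],c[1])).round(1)
for m in((-57,34,57),(-57,0,57),(-57,-34,57),(95,-148,30),(131,-48,52),(131,48,52)): print(m,fp(st(*m)))
```

```text
t 5.2 tcp [547.7  82.4 230.7] q [ 9. 17.  3. 77. -0. -6.] F [-0.2 -0.  -0.4] gw 0.498
[[-0.969, -0.246, -0.001], [-0.246, 0.969, -0.001], [0.001, -0.0, -1.0]] norm shift [-0.018  0.004  0.856]
[[309.7, 0.0, 318.4], [0.0, 309.7, 204.2], [0.0, 0.0, 1.0]] [468.  62. 374.]
lid_bail [([218.6, 206.4, 222.9, 117.7], 0.74), ([217.9, 151.9, 222.8, 224.9], 0.74)]
lid [([218.5, 205.1, 222.3, 116.1], 0.58)]
side_handle [([213.5, 151.1, 217.7, 221.4], 0.81)]
(-57, 34, 57) [320.2 252.5]
(-57, 0, 57) [320.2 213.8]
(-57, -34, 57) [320.1 171.2]
(95, -148, 30) [148.1  45. ]
(131, -48, 52) [109.5 160.3]
(131, 48, 52) [128.6 256.9]
```

View pics/w1.png

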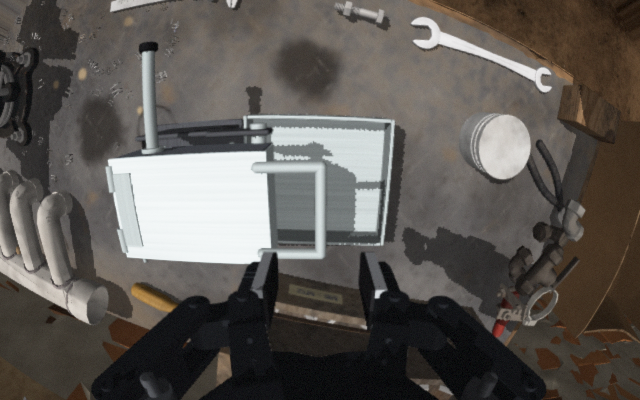

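The wrist view shows the bail at column 320, rows 166–255, which agrees with the predicted projection. I'll go down and grip it.

Emit:
step_arm --pt "0.0 -0.02 0 0.3 0 0 0" --pt "0.0 -0.02 0 0.6 0 0 0" --pt "0.0 -0.02 0 0.86 0 0 0" --pt "0.0 -0.02 0 0.86 0 0 0" --pt "-1 -0.02 0 0.86 0 0 0" --pt "-1 -0.02 0 0.86 0 0 0" --pt "-1 -0.02 0 0.86 0 0 0" --pt "-1 -0.02 0 0.86 0 0 0" --pt "-1 -0.02 0 0.86 0 0 0" --pt "-1 -0.02 0 0.86 0 0 0" --squeeze 30

```text
clock: 6.4
eef_pos: [550.9, 84.6, 130.2]
ee_rot: [[-0.969, -0.247, 0.003], [-0.247, 0.969, 0.002], [-0.003, 0.002, -1.0]]
contact_force: [-2.4, 5.9, 3.0]
grip_width: 0.091
grasp_force: 29.7
```

Run:
```python
from h import *
go([549.5,83.3,128])
# arc shifts relative to start, tool axes: y=-SX, z=down
s=env.observe();a0=np.arctan2(5,-188);r=np.hypot(188,5)
for k in range(0,42):
    o=min(k*.05,2.05);a=a0-o;dx=r*np.cos(a)-r*np.cos(a0);dz=r*np.sin(a)-r*np.sin(a0)
    print(round(o,2),(-dx/120).round(3),(-dz/120).round(3),end=" | ")
```

```text
t 6.4 tcp [550.9  84.6 130.2] q [ 9. 20. -8. 63.  0. -6.] F [-2.4  5.9  3. ] gw 0.091
[[-0.969, -0.247, 0.003], [-0.247, 0.969, 0.002], [-0.003, 0.002, -1.0]] norm shift [ 0.014 -0.008  0.018]
0.0 -0.0 -0.0 | 0.05 -0.004 -0.078 | 0.1 -0.012 -0.156 | 0.15 -0.024 -0.234 | 0.2 -0.04 -0.31 | 0.25 -0.059 -0.386 | 0.3 -0.082 -0.461 | 0.35 -0.109 -0.535 | 0.4 -0.14 -0.607 | 0.45 -0.174 -0.677 | 0.5 -0.212 -0.746 | 0.55 -0.253 -0.813 | 0.6 -0.297 -0.877 | 0.65 -0.345 -0.94 | 0.7 -0.395 -0.999 | 0.75 -0.449 -1.057 | 0.8 -0.505 -1.111 | 0.85 -0.564 -1.163 | 0.9 -0.625 -1.211 | 0.95 -0.689 -1.257 | 1.0 -0.755 -1.299 | 1.05 -0.823 -1.338 | 1.1 -0.893 -1.373 | 1.15 -0.965 -1.405 | 1.2 -1.038 -1.434 | 1.25 -1.112 -1.458 | 1.3 -1.188 -1.479 | 1.35 -1.264 -1.496 | 1.4 -1.341 -1.509 | 1.45 -1.419 -1.519 | 1.5 -1.497 -1.524 | 1.55 -1.576 -1.526 | 1.6 -1.654 -1.523 | 1.65 -1.732 -1.517 | 1.7 -1.81 -1.507 | 1.75 -1.887 -1.492 | 1.8 -1.963 -1.475 | 1.85 -2.038 -1.453 | 1.9 -2.113 -1.427 | 1.95 -2.185 -1.398 | 2.0 -2.257 -1.366 | 2.05 -2.326 -1.329 |
```

Emit:
step_arm --pt "-1 0 -0.004 -0.078 0 0 0" --pt "-1 0 -0.012 -0.156 0 0 0" --pt "-1 0 -0.024 -0.234 0 0 0" --pt "-1 0 -0.04 -0.31 0 0 0" --pt "-1 0 -0.06 -0.386 0 0 0" --pt "-1 0 -0.082 -0.461 0 0 0" --pt "-1 0 -0.109 -0.535 0 0 0" --pt "-1 0 -0.14 -0.607 0 0 0" --pt "-1 0 -0.174 -0.677 0 0 0" --pt "-1 0 -0.212 -0.746 0 0 0" --pt "-1 0 -0.253 -0.813 0 0 0" --pt "-1 0 -0.297 -0.877 0 0 0" --pt "-1 0 -0.345 -0.94 0 0 0" --pt "-1 0 -0.395 -1.0 0 0 0"

```text
clock: 7.8
eef_pos: [562.2, 39.9, 251.2]
ee_rot: [[-0.969, -0.248, 0.004], [-0.248, 0.969, 0.005], [-0.005, 0.004, -1.0]]
contact_force: [-1.4, 12.0, 7.0]
grip_width: 0.086
grasp_force: 29.4
```

Run:
```python
from h import *
a=np.arctan2(5,-188)-.7
go(st(131+188.07*np.cos(a),0,52+188.07*np.sin(a)-19))
```

```text
t 7.8 tcp [562.2  39.9 251.2] q [  4.  17.   7.  80.   0. -10.] F [-1.4 12.   7. ] gw 0.086
[[-0.969, -0.248, 0.004], [-0.248, 0.969, 0.005], [-0.005, 0.004, -1.0]] norm shift [ 0.012 -0.017  0.027]
```

Emit:
step_arm --pt "-1 0 -0.035 -0.067 0 0 0" --pt "-1 0 -0.09 -0.121 0 0 0" --pt "-1 0 -0.15 -0.173 0 0 0" --pt "-1 0 -0.21 -0.222 0 0 0" --pt "-1 0 -0.274 -0.267 0 0 0" --pt "-1 0 -0.34 -0.31 0 0 0" --pt "-1 0 -0.408 -0.348 0 0 0" --pt "-1 0 -0.478 -0.383 0 0 0" --pt "-1 0 -0.55 -0.415 0 0 0" --pt "-1 0 -0.623 -0.444 0 0 0" --pt "-1 0 -0.697 -0.468 0 0 0" --pt "-1 0 -0.773 -0.489 0 0 0" --pt "-1 0 -0.849 -0.506 0 0 0" --pt "-1 0 -0.926 -0.519 0 0 0"

```text
clock: 9.2
eef_pos: [590.2, -70.4, 312.7]
ee_rot: [[-0.969, -0.247, 0.005], [-0.247, 0.969, 0.0], [-0.004, -0.001, -1.0]]
contact_force: [3.2, 2.7, 6.6]
grip_width: 0.087
grasp_force: 31.1
```

Run:
```python
from h import *
a=np.arctan2(5,-188)-1.4
go(st(131+188.07*np.cos(a),0,52+188.07*np.sin(a)-19))
```

```text
t 9.2 tcp [590.2 -70.4 312.7] q [ -7.  20.  20.  90.   0. -21.] F [3.2 2.7 6.6] gw 0.087
[[-0.969, -0.247, 0.005], [-0.247, 0.969, 0.0], [-0.004, -0.001, -1.0]] norm shift [ 0.01  -0.015  0.03 ]
```

Emit:
step_arm --pt "-1 0 -0.078 -0.02 0 0 0" --pt "-1 0 -0.156 -0.025 0 0 0" --pt "-1 0 -0.235 -0.027 0 0 0" --pt "-1 0 -0.313 -0.024 0 0 0" --pt "-1 0 -0.391 -0.018 0 0 0" --pt "-1 0 -0.469 -0.008 0 0 0" --pt "-1 0 -0.546 0.007 0 0 0" --pt "-1 0 -0.622 0.024 0 0 0" --pt "-1 0 -0.697 0.046 0 0 0" --pt "-1 0 -0.772 0.072 0 0 0" --pt "-1 0 -0.844 0.1 0 0 0" --pt "-1 0 -0.916 0.133 0 0 0" --pt "-1 0 -0.95 0.15 0 0 0" --pt "-1 0 -0.95 0.15 0 0 0"

```text
clock: 10.6
eef_pos: [617.9, -181.8, 292.3]
ee_rot: [[-0.969, -0.246, 0.001], [-0.246, 0.969, -0.0], [-0.001, -0.001, -1.0]]
contact_force: [6.2, 1.4, 0.8]
grip_width: 0.093
grasp_force: 31.5
```

Run:
```python
from h import *
a=np.arctan2(5,-188)-2.05
go(st(131+188.07*np.cos(a),0,52+188.07*np.sin(a)-19))
p=env.snapshot("scene");save("s2",cv2.resize(p["color"][60:330,190:490],None,fx=2,fy=2))
```

```text
t 10.6 tcp [ 617.9 -181.8  292.3] q [-16.  26.  26.  90.  -0. -31.] F [6.2 1.4 0.8] gw 0.093
[[-0.969, -0.246, 0.001], [-0.246, 0.969, -0.0], [-0.001, -0.001, -1.0]] norm shift [ 0.004 -0.043  0.04 ]
```

View pics/s2.png

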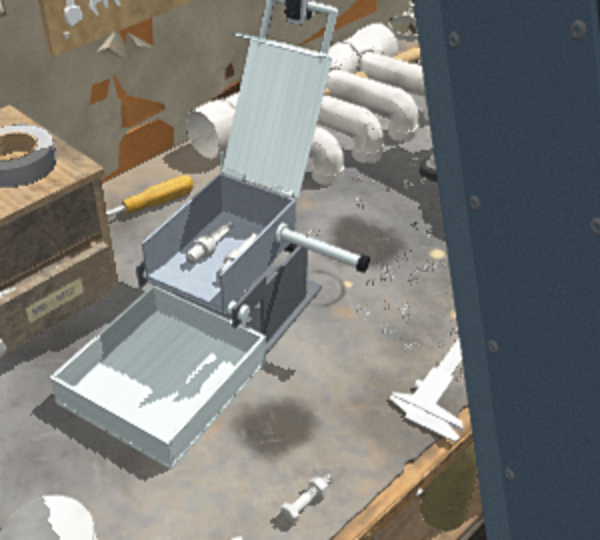

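The lid stands back with its bail in the fingers at (300,10), both plugs are in the box, and the box is level. I'll open the fingers part-way and lift away.

Emit:
step_arm --pt "-0.4 0 -0.02 0.01 0 0 0" --pt "-0.4 0 -0.02 0.01 0 0 0" --pt "-0.4 0 -0.02 0.01 0 0 0" --pt "-0.4 0 -0.02 0.01 0 0 0" --pt "-0.4 0 -0.03 -0.15 0 0 0" --pt "-0.4 0 -0.03 -0.3 0 0 0" --pt "-0.4 0 -0.03 -0.5 0 0 0" --pt "-0.4 0 -0.03 -0.5 0 0 0"

```text
clock: 11.45
eef_pos: [618.6, -184.2, 355.4]
ee_rot: [[-0.969, -0.247, 0.004], [-0.247, 0.969, -0.001], [-0.004, -0.002, -1.0]]
contact_force: [0.5, 0.1, -0.1]
grip_width: 0.296
grasp_force: 0.0
```

Run:
```python
from h import *
print(st(95,-112,30))
t=np.radians(25);z=-SZ*np.cos(t)+SY*np.sin(t)   # tilted tool z
g=st(95,-112,30); print("tcp tilted",g+19*z, "pre", g+19*z-80*z)
go(g+19*z-80*z)
p=env.snapshot("scene");
from itertools import product
a=np.arctan2(5,-188)-2.05
print([proj(p,st(131+188*np.cos(a),y,52+188*np.sin(a))).round() for y in(36,-36)])
save("s3",cv2.resize(p["color"][0:270,190:490],None,fx=2,fy=2))
```

```text
[478.71874561 -91.4797412  120.        ]
tcp tilted [486.49831022 -89.49096998 102.78015205] pre [453.74224871 -97.86474354 175.28477501]
t 11.45 tcp [ 618.6 -184.2  355.4] q [-17.  27.  37. 100.  -0. -31.] F [ 0.5  0.1 -0.1] gw 0.296
[[-0.969, -0.247, 0.004], [-0.247, 0.969, -0.001], [-0.004, -0.002, -1.0]] norm shift [1.159 1.04  1.495]
[array([326.,  58.]), array([357.,  65.])]
```

View pics/s3.png

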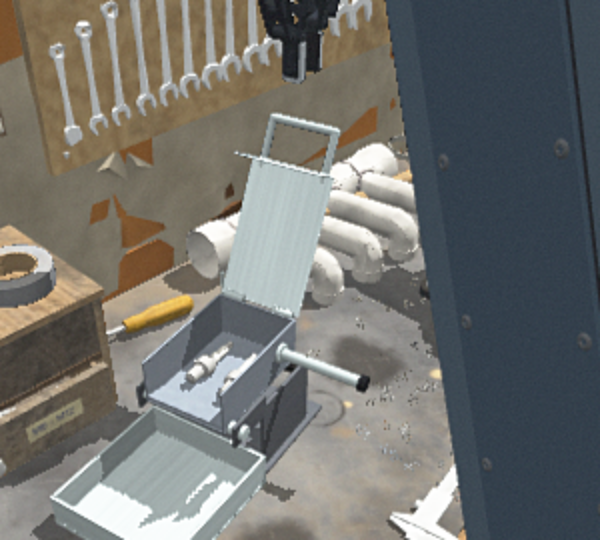

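The bail is at (326,58)–(359,66) in full-image pixels. That matches the prediction for 2.05 rad, so the lid is fully back. Next is the handle.

Emit:
step_arm --pt "0 1 0.1 0 0 -0.05 0" --pt "0 1 0.2 0 0 -0.1 0" --pt "0 1 0.8 0 0 -0.21 0" --pt "0 1 0.8 0 0 -0.21 0" --pt "0 1 0.8 0 0 -0.21 0"

```text
clock: 12.0
eef_pos: [469.7, -116.9, 347.4]
ee_rot: [[-0.879, -0.246, 0.409], [-0.22, 0.969, 0.109], [-0.424, 0.005, -0.906]]
contact_force: [-0.7, 0.3, 0.5]
grip_width: 0.499
grasp_force: 0.0
```

Run:
```python
from h import *
t=np.radians(25);z=-SZ*np.cos(t)+SY*np.sin(t)
g=st(95,-112,30); go(g+19*z-70*z)
p=env.snapshot("top")
```

```text
t 12.0 tcp [ 469.7 -116.9  347.4] q [-24.  -7. -12.  65.  15. -35.] F [-0.7  0.3  0.5] gw 0.499
[[-0.879, -0.246, 0.409], [-0.22, 0.969, 0.109], [-0.424, 0.005, -0.906]] norm shift [0.689 0.178 1.345]
```

Emit:
step_arm --pt "0 0.35 0.09 0.67 0 0 0" --pt "0 0.35 0.09 0.67 0 0 0" --pt "0 0.35 0.09 0.67 0 0 0"

```text
clock: 12.35
eef_pos: [467.3, -109.2, 255.1]
ee_rot: [[-0.881, -0.247, 0.403], [-0.222, 0.969, 0.109], [-0.417, 0.007, -0.909]]
contact_force: [-0.2, 1.1, 0.3]
grip_width: 0.505
grasp_force: 0.0
```

Emit:
step_arm --pt "0 0.34 0.09 0.67 0 0 0" --pt "0 0.34 0.09 0.67 0 0 0" --pt "0 0.34 0.09 0.67 0 0 0" --pt "0 0.34 0.09 0.67 0 0 0"

```text
clock: 12.75
eef_pos: [468.3, -101.9, 173.7]
ee_rot: [[-0.876, -0.247, 0.414], [-0.224, 0.969, 0.105], [-0.427, -0.001, -0.904]]
contact_force: [0.7, -0.3, 1.2]
grip_width: 0.5
grasp_force: 0.0
```

Run:
```python
from h import *
t=np.radians(25);z=-SZ*np.cos(t)+SY*np.sin(t)
g=st(95,-112,30); go(g+19*z)
p=env.snapshot("wrist");save("w2",p["color"])
def fp(X):
    c=p["R"]@np.asarray(X,float)+p["t"];th=np.arctan2(np.hypot(c[0],c[1]),c[2]);K=p["K"]
    return (K[:2,2]+K[0,0]*th*c[:2]/np.hypot(c[0],c[1])).round(1)
for m in((95,-148,30),(95,-108,30),(95,-50,30)): print(m,fp(st(*m)))
```

```text
t 12.75 tcp [ 468.3 -101.9  173.7] q [-21.  -3. -35.  38.  14. -33.] F [ 0.7 -0.3  1.2] gw 0.5
[[-0.876, -0.247, 0.414], [-0.224, 0.969, 0.105], [-0.427, -0.001, -0.904]] norm shift [0.096 0.063 0.608]
(95, -148, 30) [332.1 167.3]
(95, -108, 30) [330.4 214. ]
(95, -50, 30) [328.5 263. ]
```

View pics/w2.png

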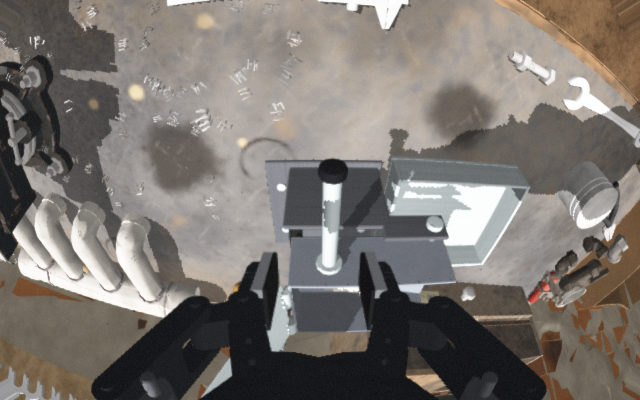

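The rod is at column 330, from the knob at row 170 to the root at row 263. That matches the model, so I'll go down and grip.

Emit:
step_arm --pt "0 0.09 0.06 0.2 0 0 0" --pt "0 0.09 0.06 0.4 0 0 0" --pt "0 0.09 0.06 0.61 0 0 0" --pt "0 0.09 0.06 0.61 0 0 0" --pt "-1 0.09 0.06 0.61 0 0 0" --pt "-1 0.09 0.06 0.61 0 0 0" --pt "-1 0.09 0.06 0.61 0 0 0" --pt "-1 0.09 0.06 0.61 0 0 0" --pt "-1 0.09 0.06 0.61 0 0 0" --pt "-1 0.09 0.06 0.61 0 0 0" --squeeze 40

```text
clock: 13.8
eef_pos: [486.5, -88.6, 103.1]
ee_rot: [[-0.875, -0.248, 0.416], [-0.224, 0.969, 0.106], [-0.429, 0.0, -0.903]]
contact_force: [-1.5, 4.8, 5.0]
grip_width: 0.12
grasp_force: 38.9
```

Run:
```python
from h import *
t=np.radians(25);z=-SZ*np.cos(t)+SY*np.sin(t)
g=st(95,-112,30); go(g+19*z);R=env.observe()["ee_rot"]
a0=np.arctan2(30,95);r=np.hypot(95,30)
prev=np.zeros(3)
for k in range(0,27):
    a=a0+k*.05;d=r*((np.cos(a)-np.cos(a0))*SX+(np.sin(a)-np.sin(a0))*SZ)
    print(round(k*.05,2),(R.T@d/120).round(3).tolist(),end=" | ")
```

```text
t 13.8 tcp [486.5 -88.6 103.1] q [-19.   3. -42.  24.  14. -30.] F [-1.5  4.8  5. ] gw 0.12
[[-0.875, -0.248, 0.416], [-0.224, 0.969, 0.106], [-0.429, 0.0, -0.903]] norm shift [ 0.003 -0.007  0.001]
0.0 [0.0, 0.0, 0.0] | 0.05 [-0.017, 0.013, -0.035] | 0.1 [-0.033, 0.029, -0.07] | 0.15 [-0.05, 0.046, -0.104] | 0.2 [-0.065, 0.065, -0.138] | 0.25 [-0.081, 0.087, -0.17] | 0.3 [-0.096, 0.109, -0.201] | 0.35 [-0.11, 0.134, -0.231] | 0.4 [-0.124, 0.16, -0.261] | 0.45 [-0.137, 0.188, -0.289] | 0.5 [-0.15, 0.217, -0.315] | 0.55 [-0.162, 0.248, -0.34] | 0.6 [-0.173, 0.28, -0.364] | 0.65 [-0.184, 0.313, -0.387] | 0.7 [-0.194, 0.347, -0.408] | 0.75 [-0.203, 0.383, -0.427] | 0.8 [-0.211, 0.42, -0.444] | 0.85 [-0.219, 0.457, -0.46] | 0.9 [-0.225, 0.496, -0.475] | 0.95 [-0.231, 0.535, -0.487] | 1.0 [-0.236, 0.574, -0.498] | 1.05 [-0.241, 0.615, -0.507] | 1.1 [-0.244, 0.656, -0.514] | 1.15 [-0.246, 0.697, -0.519] | 1.2 [-0.248, 0.738, -0.522] | 1.25 [-0.249, 0.779, -0.524] | 1.3 [-0.249, 0.821, -0.523] |
```

Emit:
step_arm --pt "-1 -0.017 0.013 -0.035 0 0 0" --pt "-1 -0.033 0.029 -0.07 0 0 0" --pt "-1 -0.05 0.046 -0.104 0 0 0" --pt "-1 -0.065 0.065 -0.138 0 0 0" --pt "-1 -0.081 0.087 -0.17 0 0 0" --pt "-1 -0.096 0.109 -0.201 0 0 0" --pt "-1 -0.11 0.134 -0.231 0 0 0" --pt "-1 -0.124 0.16 -0.261 0 0 0" --pt "-1 -0.137 0.188 -0.289 0 0 0" --pt "-1 -0.15 0.217 -0.315 0 0 0" --pt "-1 -0.162 0.248 -0.34 0 0 0" --pt "-1 -0.173 0.28 -0.364 0 0 0" --pt "-1 -0.184 0.313 -0.387 0 0 0" --pt "-1 -0.194 0.347 -0.408 0 0 0"

```text
clock: 15.2
eef_pos: [477.3, -51.8, 158.2]
ee_rot: [[-0.876, -0.242, 0.418], [-0.222, 0.97, 0.097], [-0.429, -0.008, -0.903]]
contact_force: [-4.8, -16.5, 10.0]
grip_width: 0.124
grasp_force: 39.5
```

Run:
```python
from h import *
t=np.radians(25);z=-SZ*np.cos(t)+SY*np.sin(t);a=np.arctan2(30,95)+.7
go(st(99.6*np.cos(a),-112,99.6*np.sin(a))+19*z)
```

```text
t 15.2 tcp [477.3 -51.8 158.2] q [-13.  -4. -38.  33.  11. -25.] F [ -4.8 -16.5  10. ] gw 0.124
[[-0.876, -0.242, 0.418], [-0.222, 0.97, 0.097], [-0.429, -0.008, -0.903]] norm shift [0.008 0.024 0.008]
```

Emit:
step_arm --pt "-1 -0.011 0.03 -0.03 0 0 0" --pt "-1 -0.02 0.065 -0.05 0 0 0" --pt "-1 -0.028 0.103 -0.068 0 0 0" --pt "-1 -0.035 0.142 -0.083 0 0 0" --pt "-1 -0.041 0.182 -0.097 0 0 0" --pt "-1 -0.046 0.222 -0.108 0 0 0" --pt "-1 -0.051 0.264 -0.117 0 0 0" --pt "-1 -0.054 0.306 -0.124 0 0 0" --pt "-1 -0.057 0.347 -0.13 0 0 0" --pt "-1 -0.059 0.39 -0.133 0 0 0" --pt "-1 -0.06 0.435 -0.135 0 0 0" --pt "-1 -0.06 0.445 -0.135 0 0 0" --pt "-1 -0.06 0.445 -0.135 0 0 0" --pt "-1 -0.06 0.445 -0.135 0 0 0"

```text
clock: 16.6
eef_pos: [463.4, 2.7, 175.4]
ee_rot: [[-0.875, -0.246, 0.417], [-0.223, 0.969, 0.104], [-0.43, -0.002, -0.903]]
contact_force: [-3.4, -2.0, 11.6]
grip_width: 0.124
grasp_force: 43.3
```

Run:
```python
from h import *
t=np.radians(25);z=-SZ*np.cos(t)+SY*np.sin(t);a=np.arctan2(30,95)+1.25
go(st(99.6*np.cos(a),-112,99.6*np.sin(a))+19*z)
s=env.observe();g=s["eef_pos"]-19*s["ee_rot"][:,2]-PIV;print("bin est",np.arctan2(g[2],g@SX)-np.arctan2(30,95),"r",np.hypot(g[2],g@SX))
p=env.snapshot("scene");save("s4",cv2.resize(p["color"][30:330,150:490],None,fx=2,fy=2))
for th in("plug_a_center",): print(th,[(np.round(r["rect"],1).tolist(),round(r["confidence"],2)) for r in env.search_frame(th,p)[:3]])
```

```text
t 16.6 tcp [463.4   2.7 175.4] q [ -5.  -7. -38.  35.   8. -18.] F [-3.4 -2.  11.6] gw 0.124
[[-0.875, -0.246, 0.417], [-0.223, 0.969, 0.104], [-0.43, -0.002, -0.903]] norm shift [ 0.014 -0.013  0.021]
bin est 1.2655274312636702 r 102.58101193889883
plug_a_center [([292.7, 194.6, 4.6, 5.0], 0.64), ([241.2, 131.8, 96.6, 50.8], 0.53), ([271.2, 165.3, 157.3, 124.3], 0.4)]
```

View pics/s4.png

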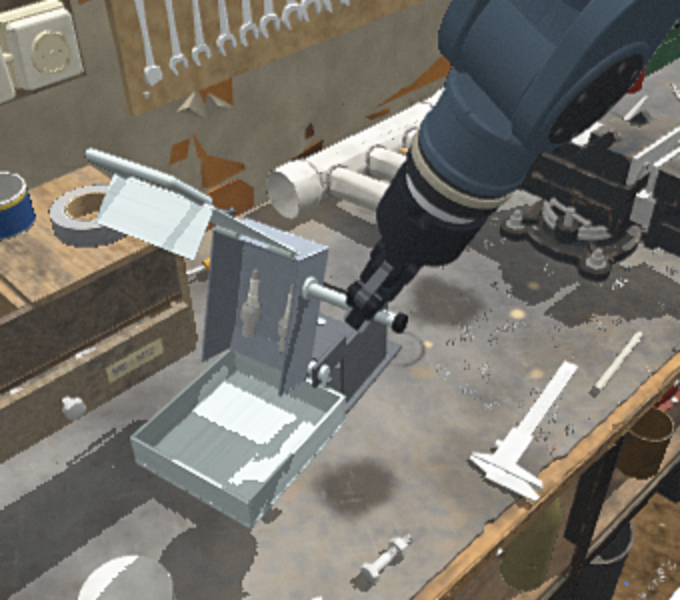

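The box is tipped to about 1.26 rad with the lid back. Both plugs still show inside at (253,305) and (285,320). I'll wait and tip a little further.

Emit:
step_arm --pt "-1 0 0.01 0 0 0 0" --pt "-1 0 0.02 0 0 0 0" --pt "-1 0 0.02 0 0 0 0" --pt "-1 0 0.02 0 0 0 0" --pt "-1 0 0.02 0 0 0 0" --pt "-1 0 0.02 0 0 0 0" --pt "-1 0 0.02 0 0 0 0" --pt "-1 0 0.02 0 0 0 0" --pt "-1 0 0.02 0 0 0 0" --pt "-1 0 0.02 0 0 0 0" --pt "-1 0 0.02 0 0 0 0" --pt "-1 0 0.02 0 0 0 0"

```text
clock: 17.9
eef_pos: [462.9, 4.7, 175.4]
ee_rot: [[-0.875, -0.246, 0.417], [-0.223, 0.969, 0.104], [-0.43, -0.002, -0.903]]
contact_force: [-3.9, -3.9, 11.9]
grip_width: 0.127
grasp_force: 43.3
```

Run:
```python
from h import *
go([0,0,0])
s=env.observe();g=s["eef_pos"]-19*s["ee_rot"][:,2]-PIV;print("bin est",np.arctan2(g[2],g@SX)-np.arctan2(30,95),"r",np.hypot(g[2],g@SX))
p=env.snapshot("scene");q=env.snapshot("top")
a=p["color"][90:310,200:360];b=q["color"][120:270,220:370]
save("s5",np.hstack([cv2.resize(a,None,fx=2.5,fy=2.5),cv2.resize(b,(400,550))]))
for k in(p,q): print([(np.round(r["rect"],1).tolist(),round(r["confidence"],2)) for r in env.search_frame("plug_a_center",k)[:3]])
```

```text
t 17.9 tcp [462.9   4.7 175.4] q [ -5.  -7. -39.  35.   8. -17.] F [-3.9 -3.9 11.9] gw 0.127
[[-0.875, -0.246, 0.417], [-0.223, 0.969, 0.104], [-0.43, -0.002, -0.903]] norm shift [ 4.012  0.913 -0.293]
bin est 1.2860437853536366 r 102.61724680687612
[([273.1, 171.7, 161.5, 125.8], 0.21)]
[]
```

View pics/s5.png

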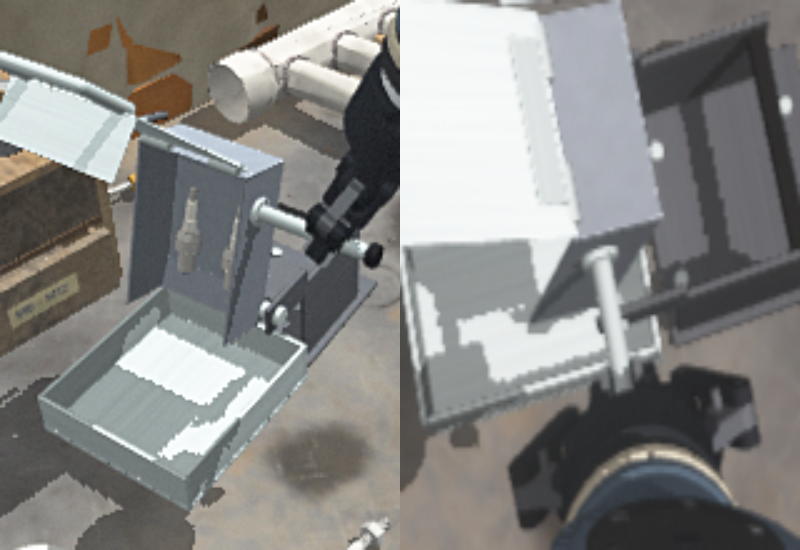

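Run:
```python
from h import *
p=env.snapshot("scene")
def box(p,u,v,th,h=10):
    ex=np.cos(th)*SX+np.sin(th)*SZ; ez=-np.sin(th)*SX+np.cos(th)*SZ
    o,d=ray(p,u,v);l=(h-(o-PIV)@ez)/(d@ez);X=o+d*l-PIV;return (X@ex).round(),(X@SY).round()
print("start",[box(p,190+u/2,v/2,0) for u,v in((186,378),(232,335))])
for th in(1.15,1.22,1.28): 
    print(th,"ends far plug",[box(p,200+u/2.5,90+v/2.5,th) for u,v in((184,270),(193,188))],"near",[box(p,200+u/2.5,90+v/2.5,th) for u,v in((226,288),(238,210))])
    ex=np.cos(th)*SX+np.sin(th)*SZ; ez=-np.sin(th)*SX+np.cos(th)*SZ
    f=lambda x,y,z:((proj(p,PIV+x*ex+y*SY+z*ez)-[200,90])*2.5).round()
    print(" rear-floor-near",f(128,-48,0),"rear-top near",f(128,-48,52),"far",f(128,48,52),"mouth top near",f(-12,-48,52),"knob",f(95,-148,30))
c=p["color"][150:235,240:320];save("s6",cv2.resize(c,None,fx=7,fy=7,interpolation=cv2.INTER_CUBIC))
```

```text
start [(np.float64(28.0), np.float64(24.0)), (np.float64(115.0), np.float64(24.0))]
1.15 ends far plug [(np.float64(8.0), np.float64(23.0)), (np.float64(77.0), np.float64(29.0))] near [(np.float64(8.0), np.float64(-18.0)), (np.float64(73.0), np.float64(-15.0))]
 rear-floor-near [295. 153.] rear-top near [259. 162.] far [151. 123.] mouth top near [224. 338.] knob [385. 245.]
1.22 ends far plug [(np.float64(9.0), np.float64(23.0)), (np.float64(80.0), np.float64(25.0))] near [(np.float64(9.0), np.float64(-18.0)), (np.float64(76.0), np.float64(-18.0))]
 rear-floor-near [289. 155.] rear-top near [251. 168.] far [143. 129.] mouth top near [223. 342.] knob [381. 250.]
1.28 ends far plug [(np.float64(10.0), np.float64(23.0)), (np.float64(82.0), np.float64(22.0))] near [(np.float64(10.0), np.float64(-19.0)), (np.float64(79.0), np.float64(-21.0))]
 rear-floor-near [283. 157.] rear-top near [245. 175.] far [137. 136.] mouth top near [223. 345.] knob [377. 255.]
```

View pics/s6.png

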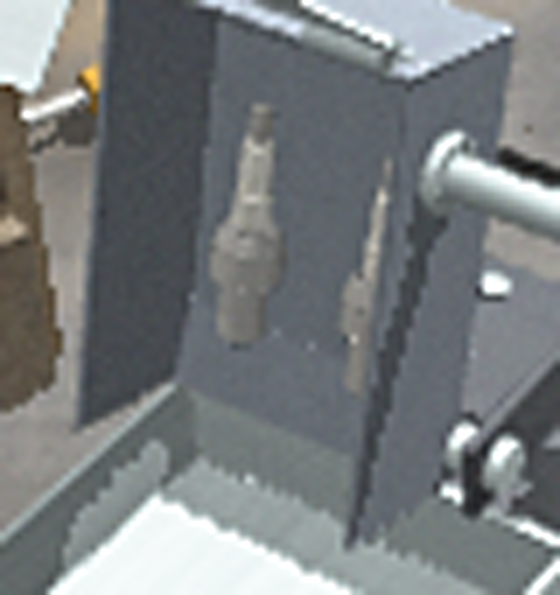

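The measured tilt of 1.28 rad fits the picture. Both plugs lean on the mouth ramp at about x = 9 mm, at (245,340) and (355,385) in the crop, so I'll jog the box gently to free them.

Emit:
step_arm --pt "-1 0.002 -0.04 0.002 0 0 0" --pt "-1 0.003 -0.08 0.004 0 0 0" --pt "-1 0 0.0 0 0 0 0" --pt "-1 0 0.01 0 0 0 0" --pt "-1 0.003 -0.08 0.004 0 0 0" --pt "-1 0 0.01 0 0 0 0" --pt "-1 0.003 -0.08 0.004 0 0 0" --pt "-1 0 0.01 0 0 0 0" --pt "-1 0 0.01 0 0 0 0" --pt "-1 0 0.01 0 0 0 0" --pt "-1 0 0.01 0 0 0 0"

```text
clock: 19.25
eef_pos: [462.4, 6.2, 174.9]
ee_rot: [[-0.875, -0.247, 0.416], [-0.223, 0.969, 0.104], [-0.429, -0.002, -0.903]]
contact_force: [-1.5, -1.5, 10.3]
grip_width: 0.12
grasp_force: 43.7
```

```bash
cat > chk.py <<'E'
from h import *
s=env.observe();g=s["eef_pos"]-19*s["ee_rot"][:,2]-PIV;print("t",s["clock"],"F",s["contact_force"].round(1),"bin est",np.arctan2(g[2],g@SX)-np.arctan2(30,95))
p=env.snapshot("scene")
print([(np.round(r["rect"],1).tolist(),round(r["confidence"],2)) for r in env.search_frame("plug_a_center",p)[:3]])
# compare to previous: mean colour where plugs were (s6 crop px /7 + offset) against floor
c=p["color"].astype(int)
for n,(u,v) in {"far":(246,260),"near":(353,310),"floor":(300,230)}.items():
    x,y=int(240+u/7),int(150+v/7);print(n,c[y-1:y+2,x-1:x+2].mean((0,1)).round())
import sys;np.save("last.npy",p["color"])
E
python3 - <<'E'
import cv2
a=cv2.imread("pics/s6.png")
for u,v in((246,260),(353,310),(300,230)):print(a[v-7:v+8,u-7:u+8,::-1].mean((0,1)).round())
E
python3 chk.py
```

```text
[124. 124. 120.]
[130. 129. 125.]
[ 94. 100. 107.]
t 19.25 F [-1.5 -1.5 10.3] bin est 1.3014097998079246
[([285.1, 248.9, 19.8, 22.6], 0.71)]
far [ 95. 101. 107.]
near [ 94.  99. 105.]
floor [ 94. 101. 107.]
```

Both plugs have left the box floor, and one is seen in the tray at (285,249). I'll lower the box slowly.

Emit:
step_arm --pt "-1 0 -0.042 0 0 0 0" --pt "-1 0.001 -0.083 0.001 0 0 0" --pt "-1 0.003 -0.124 0.004 0 0 0" --pt "-1 0.005 -0.165 0.009 0 0 0" --pt "-1 0.008 -0.206 0.016 0 0 0" --pt "-1 0.013 -0.247 0.025 0 0 0" --pt "-1 0.018 -0.286 0.036 0 0 0" --pt "-1 0.024 -0.325 0.048 0 0 0" --pt "-1 0.03 -0.364 0.063 0 0 0" --pt "-1 0.038 -0.401 0.079 0 0 0" --pt "-1 0.046 -0.438 0.096 0 0 0" --pt "-1 0.055 -0.474 0.115 0 0 0" --pt "-1 0.065 -0.508 0.136 0 0 0" --pt "-1 0.076 -0.541 0.159 0 0 0" --pt "-1 0.087 -0.573 0.183 0 0 0" --pt "-1 0.099 -0.604 0.208 0 0 0"

```text
clock: 20.95
eef_pos: [479.4, -63.9, 145.2]
ee_rot: [[-0.876, -0.247, 0.413], [-0.223, 0.969, 0.106], [-0.427, 0.0, -0.904]]
contact_force: [8.1, 4.1, -1.5]
grip_width: 0.126
grasp_force: 44.2
```

Run:
```python
from h import *
go([486.5,-88.6,103.1])
s=env.observe();g=s["eef_pos"]-19*s["ee_rot"][:,2]-PIV;print("bin est",np.arctan2(g[2],g@SX)-np.arctan2(30,95))
R=s["ee_rot"];a0=np.arctan2(30,95)
for th in(.4,.3,.2,.1,.05,0):print(th,(R.T@(np.array([486.5,-88.6,103.1])+99.6*((np.cos(a0+th)-np.cos(a0))*SX+(np.sin(a0+th)-np.sin(a0))*SZ)-s["eef_pos"])/120).round(3).tolist())
```

```text
t 20.95 tcp [479.4 -63.9 145.2] q [-15.  -2. -39.  31.  12. -27.] F [ 8.1  4.1 -1.5] gw 0.126
[[-0.876, -0.247, 0.413], [-0.223, 0.969, 0.106], [-0.427, 0.0, -0.904]] norm shift [ 0.143 -0.214  0.32 ]
bin est 0.5072343904980341
0.4 [0.02, -0.054, 0.059]
0.3 [0.048, -0.105, 0.118]
0.2 [0.079, -0.149, 0.182]
0.1 [0.11, -0.185, 0.25]
0.05 [0.127, -0.201, 0.284]
0 [0.143, -0.214, 0.32]
```

Emit:
step_arm --pt "-1 0.01 -0.027 0.03 0 0 0" --pt "-1 0.02 -0.054 0.059 0 0 0" --pt "-1 0.034 -0.08 0.088 0 0 0" --pt "-1 0.048 -0.105 0.118 0 0 0" --pt "-1 0.063 -0.127 0.15 0 0 0" --pt "-1 0.079 -0.149 0.182 0 0 0" --pt "-1 0.094 -0.167 0.216 0 0 0" --pt "-1 0.11 -0.185 0.25 0 0 0" --pt "-1 0.127 -0.201 0.284 0 0 0" --pt "-1 0.135 -0.208 0.302 0 0 0" --pt "-1 0.143 -0.214 0.32 0 0 0" --pt "-1 0.143 -0.214 0.325 0 0 0" --pt "-1 0.143 -0.214 0.325 0 0 0"

```text
clock: 22.25
eef_pos: [485.7, -88.6, 102.4]
ee_rot: [[-0.877, -0.246, 0.412], [-0.223, 0.969, 0.104], [-0.425, -0.0, -0.905]]
contact_force: [-1.4, -4.4, 1.6]
grip_width: 0.126
grasp_force: 46.5
```

Run:
```python
from h import *
go([486.5,-88.6,103.1])
p=env.snapshot("scene");q=env.snapshot("top")
a=p["color"][30:330,200:380];b=q["color"][90:270,220:370]
save("s7",np.hstack([cv2.resize(a,None,fx=2,fy=2),cv2.resize(b,(440,600))[:600]]))
for k in(p,q): print([(np.round(r["rect"],1).tolist(),round(r["confidence"],2)) for r in env.search_frame("plug_a_center",k)[:4]])
```

```text
t 22.25 tcp [485.7 -88.6 102.4] q [-19.   3. -41.  24.  13. -30.] F [-1.4 -4.4  1.6] gw 0.126
[[-0.877, -0.246, 0.412], [-0.223, 0.969, 0.104], [-0.425, -0.0, -0.905]] norm shift [-0.008 -0.002 -0.002]
[([285.0, 250.6, 17.3, 23.1], 0.46)]
[([270.8, 204.0, 38.9, 16.4], 0.77)]
```

View pics/s7.png

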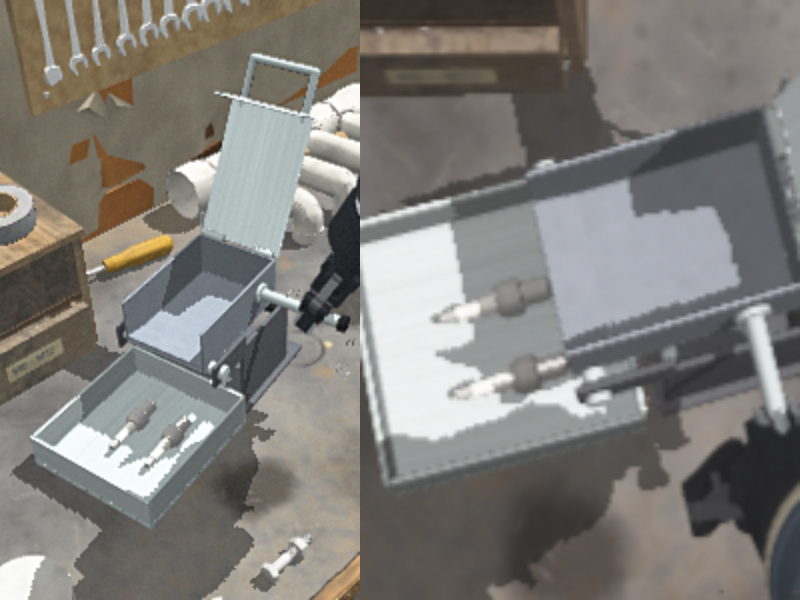

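Both plugs lie flat in the tray, at (132,428) and (172,440) in the left half. The box is level and empty, and the lid is back. I'll let go and back off along the tool axis.

Emit:
step_arm --pt "0 0 0 0 0 0 0" --pt "0 0 0 0 0 0 0" --pt "0 0 0 0 0 0 0" --pt "0 0 0 0 0 0 0" --pt "0 0 0 -0.2 0 0 0" --pt "0 0 0 -0.4 0 0 0" --pt "0 0 0 -0.7 0 0 0" --pt "0 0 0 -1 0 0 0" --pt "0 0 0 -1 0 0 0" --pt "0 0 0 -1 0 0 0"

```text
clock: 23.45
eef_pos: [436.9, -101.2, 211.7]
ee_rot: [[-0.876, -0.246, 0.414], [-0.223, 0.969, 0.104], [-0.427, -0.001, -0.904]]
contact_force: [0.2, 0.3, -0.2]
grip_width: 0.503
grasp_force: 0.0
```

Run:
```python
from h import *
go([0,0,0])
p=env.snapshot("scene")
a=cv2.imread("pics/s7.png")[:600,:360,::-1];b=cv2.resize(p["color"][30:330,200:380],None,fx=2,fy=2)
d=np.abs(a.astype(int)-b).max(2)>60
print("changed px lid/box/tray region (excl. gripper):",d[40:520,20:250].sum(), d[:, 290:].sum())
print(env.sign_off())
```

```text
t 23.45 tcp [ 436.9 -101.2  211.7] q [-23.  -8. -33.  45.  15. -35.] F [ 0.2  0.3 -0.2] gw 0.503
[[-0.876, -0.246, 0.414], [-0.223, 0.969, 0.104], [-0.427, -0.001, -0.904]] norm shift [3.756 1.715 0.175]
changed px lid/box/tray region (excl. gripper): 885 2958
the job is handed in; nothing more can be done
None
```

I handed the job in at about 23.5 s of the 59 s allowed, but the station returned no verdict. In the last picture I viewed, before letting go, the lid was fully back, both plugs lay in the tray and the box was level on its rest; the gripper then let go and backed clear.

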